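# Change the card plotter from fine pen to marker

### The arm

A 7-joint arm with a two-finger parallel gripper is mounted at the origin on the work surface. World frame = base frame: x ahead of the robot, y to its left, z up, the work surface at z = 0. Lengths are in m, angles in rad, forces in N, time in s.
With the tool pointing down it reaches from about 0.35 to 0.9 m from the base axis. Payload 7.2 kg.
Tool frame: the origin (TCP) lies at the very end of the fingers, on their centre line; the grasp point (between the pads) lies behind it (env.hold_point_z is the z of the grasp point in the tool frame, in m); z points along the fingers, y is the direction in which the jaws open and shut (so a half turn about z gives the same grasp; the last joint's range is limited). The gripper opens to 85 mm and grips with 20 to 120 N. Pads are 22 mm wide; open, the fingers measure 114 mm over their backs; the gripper's body (76 mm by 85 mm) begins 54 mm behind the grasp point. The pads swing forward as they close: fully open they stand 13 mm farther back than shut.
Start: joints at [-1.173, 0.411, -0.013, 1.596, 0.006, 1.134, -0.082], TCP at [0.281, 0.558, 0.231] pointing down, gripper open.
Joint ranges: [-2.95, 2.95], [-0.29, 1.99], [-1.47, 1.44], [0.14, 2.54], [-1.03, 4.17], [0.13, 1.85], [-2.86, 2.86]. Speed limits (rad/s): [2.39, 2.39, 3.01, 3.01, 3.14, 3.14, 3.14].

### API

Orientations are given as a rotation vector (axis times angle).
In Python, from plant import env, imaging, order gives the robot as it stands.
- The arm moves only by the tool carry_out, never from a script. Its argument "series" is a list of rows, each a list of 3 entries, a list of its own where there are three numbers: the closure, from -1 (fully open) to 1 (shut), then the shift along the tool's x, y, z in mm, then the turn about the tool's z in rad. A call has 1 to 5 rows; each row is the pose to reach, as a shift and turn from the pose commanded when the call began, along the tool's axes at that moment; what a row does not reach only later rows make up. A row lasts 1/12 s, in which the tool goes at most 41.7 mm and 7.16 degrees, less where a joint would pass 70% of its speed; a pose out of reach is approached as far as the arm can. A call with a gripper value outside its range is refused whole. The fingers move at their own pace and stop on an object; "grip_force" is the grip in N (left out, the last holds). Time passes only in rows, so rows that repeat a pose let the fingers close. It gives the time, the measured TCP pose, the force and the opening at its end, in the units of the state.
- env.get_obs(): the state, without advancing time (a new reading comes with each control period).
- imaging.read_camera(name): name is "scene" or "top" or "wrist"; returns a dict with "image" (384x512x3 uint8, red, green, blue), "mtx" (3x3 intrinsics, pixels), "dist_coeffs" ([k1, k2, p1, p2, k3] as OpenCV has them; the pictures are not rectified), "world_from_camera" (4x4, takes a point from camera to world coordinates). Camera axes: x right, y up, looking along -z (the intrinsics and any distortion apply to the point x, -y, -z); pixel columns grow to the right and rows downward; lengths in m; the calibration is good to about 2 mm. A picture is of the moment at which its call begins. There is no depth.
- order.sign_off(): hands the job in, once; it reports no verdict.
The state is a dict: "time_s": time; "joints": joint angles; "dq": joint speeds; "joint_efforts": joint torques, N m; "tcp_pos": TCP position; "tool_rot": TCP orientation; "force": force on the tool from outside, world axes, zero at the start; "moment": the same for the moment, N m; "width": finger opening in m.
Only numpy, scipy, OpenCV 4.12 (cv2) and the standard library are available. Lean on these libraries where they do the work, as an engineer would, in place of code of your own. Each camera call takes 0.05 s, during which the arm holds its last target.

### The job

The name-card plotter on the sign-in desk has three heads, each with a small pen-lift lever: one holds a slim fine pen, one a thick marker, one is empty. Change it over from the fine pen to the marker: first raise the fine pen's lever all the way up, then push the marker's lever all the way down, and let go. The marker must not go down while the fine pen is still down.

Things in the scene. Friction and masses are not known exactly. Their poses are not given: they have to be found in the camera images.
- fine_knob (a point): Centre of the black end knob (16 mm diameter, 22 mm wide) of the lever on the head with the slim white pen (9 mm thick, stands 50 mm above its head). Axes turn with the lever: x points along it to the pivot, 85 mm away; y along the knob (level, the 22 mm width to pinch); yaw within 0.25 rad of 0. Lever: steel bar 10 mm wide, pointing to the robot; pivot 130 mm above the table, 104 mm above the plotter's bed.
- marker_knob (a point): The same point and axes on the like lever of the head with the thick white marker (20 mm thick, stands 35 mm above its head). The three grey heads, 46 mm wide, tops 138 mm above the table, hang in a row about 125 mm apart, in any order, on the robot's side of the plotter's beam; pens stand 24 mm behind the pivots, up to 195 mm above the table. The head without a pen (dark empty hole) is not part of the job.
- fine_lever (a joint): Angle of the slim pen's lever above level, rad: +0.5 = upper stop, pen fully raised; -0.5 = lower stop, pen fully down. The knob moves on an upright arc of radius 85 mm about the pivot. The lever stays where it is left; 1 to 2 N at the knob moves it. Starts down, at -0.5 to -0.3.
- marker_lever (a joint): Angle of the thick marker's lever above level, rad: same meaning, stops and stiffness as the slim pen's lever. Starts up, at 0.2 to 0.5.

How it is judged:
By the outcome, as a careful person would: the job done as asked, in the order asked, and still so for the second after the job is handed in, with the robot touching nothing.
It also fails if it takes over 50 s, if anything falls off the work surface, if the arm or the gripper's body presses on something with over 40 N, if the wrist force passes 120 N, or if a joint passes its speed limit or range.

## Working session

There is one attempt and no reset: what is moved stays moved. The work goes in short steps, Python scripts to look and compute and a tool call to move; the robot and the scene stay as the last step left them, time stands still between calls to the robot, and variables do not carry over. Pictures are saved under pics/ and viewed, and the job is handed in when it is done.

Besides the shell and the picture viewer there is one more tool, called as name(argument=value, ...), one argument or row to a line, values as JSON. carry_out: Moves the arm, as the interface text tells. Its arguments: {"type":"object","properties":{"series":{"type":"array","items":{"type":"array"}},"grip_force":{"type":"number"}},"required":["series"]}

```bash
ls; mkdir -p pics; python3 - <<'E'
from plant import env, imaging, order
import cv2
o=env.get_obs(); print(o, env.hold_point_z)
for n in ["scene","top","wrist"]:
    r=imaging.read_camera(n); cv2.imwrite(f"pics/{n}0.png",r["image"][:,:,::-1]); print(n,r["mtx"],r["dist_coeffs"],r["world_from_camera"])
E
```

```text
pics
{'time_s': 0.0, 'joints': array([-1.17319783,  0.41190452, -0.01273951,  1.59707008,  0.00558877,
        1.13426552, -0.08220768]), 'dq': array([-1.03013622e-03, -5.85151373e-05,  1.59158438e-03,  2.29065960e-03,
        6.59751240e-04, -3.60494789e-04, -1.00091658e-03]), 'joint_efforts': array([-6.50732873e-04, -6.00617123e+01,  6.81782719e-01, -2.99404514e+01,
        1.37419600e-02,  1.05781609e-02, -1.29051176e-05]), 'tcp_pos': array([0.28050559, 0.55795845, 0.23043937]), 'tool_rot': array([-7.24955493e-01, -3.05651327e+00,  2.49332257e-03]), 'force': array([ 0.0258433, -0.0286446, -0.6625671]), 'moment': array([ 0.01033871, -0.07040597,  0.02434402]), 'width': 0.08551175094039491} -0.0187
scene [[354.6528971    0.         249.85521741]
 [  0.         354.6528971  195.28680352]
 [  0.           0.           1.        ]] [0.03179774 0.         0.         0.         0.        ] [[ 0.48420757 -0.70040046  0.52438748  0.92558041]
 [ 0.87488239  0.39519931 -0.27999696 -0.15185828]
 [-0.01112757  0.59435402  0.80412653  0.68847129]
 [ 0.          0.          0.          1.        ]]
top [[466.56845175   0.         253.34197822]
 [  0.         466.56845175 178.08183811]
 [  0.           0.           1.        ]] [-0.11281322  0.          0.          0.          0.        ] [[ 0.02584708  0.98599764 -0.16474397  0.47383131]
 [-0.99952272  0.02270084 -0.02095235  0.03224172]
 [-0.01691915  0.1652069   0.9861138   0.91212778]
 [ 0.          0.          0.          1.        ]]
wrist [[295.67142471   0.         250.29434998]
 [  0.         295.67142471 188.01547286]
 [  0.           0.           1.        ]] [-0.07892338  0.          0.          0.          0.        ] [[ 0.44930464 -0.84632337 -0.28611553  0.20660962]
 [ 0.89337604  0.42486969  0.1461677   0.59565959]
 [-0.00214332 -0.32128259  0.94698094  0.37323663]
 [ 0.          0.          0.          1.        ]]
```

View pics/scene0.png

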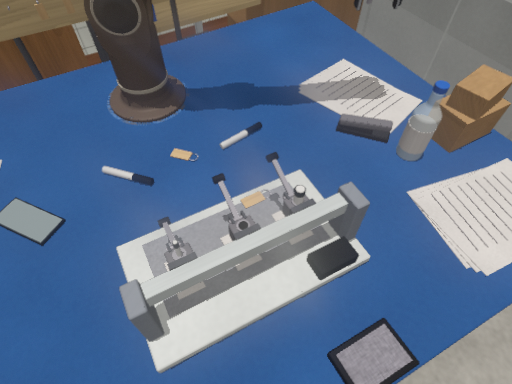

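View pics/top0.png

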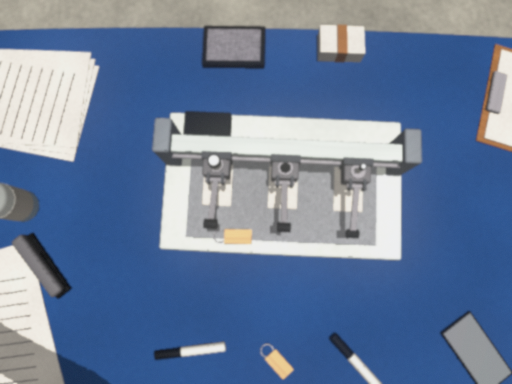

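View pics/wrist0.png

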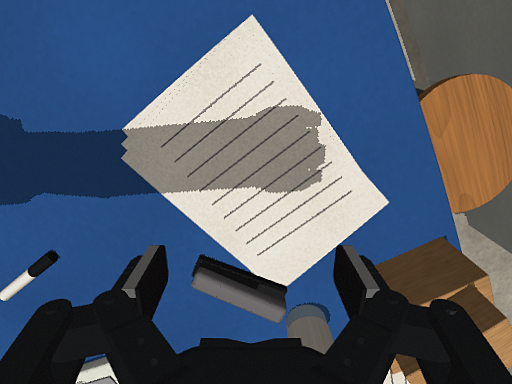

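The top view shows the marker head at about (213,165), the empty head at (285,168) and the fine pen head at (357,172). Their knobs are at about (211,224), (284,228) and (352,234). I'll enlarge these.

```bash
python3 - <<'E'
import cv2
t=cv2.imread("pics/top0.png"); s=cv2.imread("pics/scene0.png")
cv2.imwrite("pics/t_a.png",cv2.resize(t[140:260,180:390],None,fx=3.8,fy=3.8,interpolation=cv2.INTER_CUBIC))
cv2.imwrite("pics/s_a.png",cv2.resize(s[145:275,140:320],None,fx=4.4,fy=4.4,interpolation=cv2.INTER_CUBIC))
E
```

```text
(no output)
```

View pics/t_a.png

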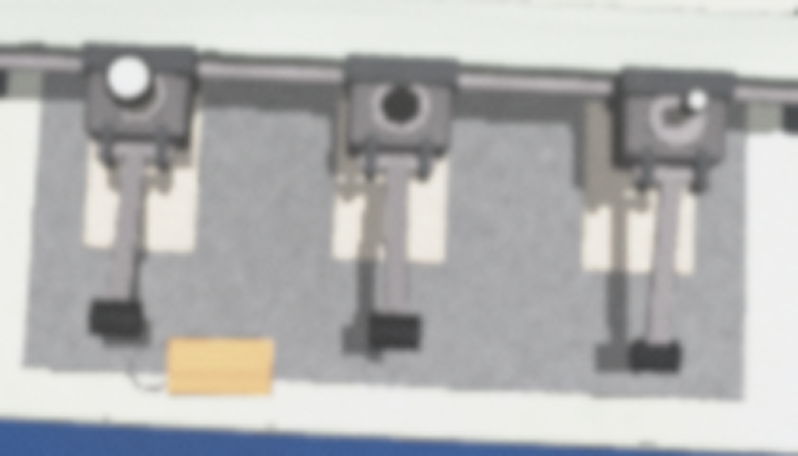

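View pics/s_a.png

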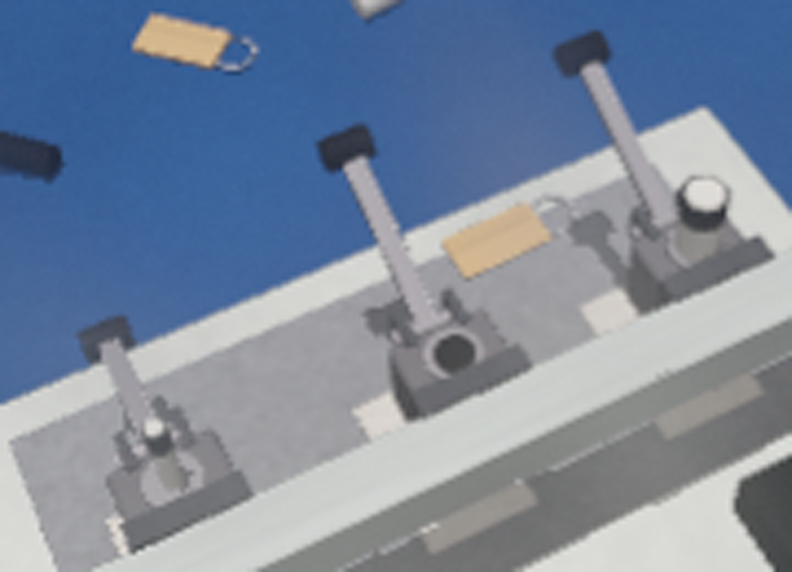

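```bash
cat > h.py <<'E'
import numpy as np, cv2
from plant import imaging
def cams():
    return {n:imaging.read_camera(n) for n in ("scene","top")}
def ray(c,p):
    u=cv2.undistortPoints(np.array([[p]],float),c["mtx"],np.array(c["dist_coeffs"]))[0,0]
    T=c["world_from_camera"]; d=T[:3,:3]@np.array([u[0],-u[1],-1.]); return T[:3,3],d/np.linalg.norm(d)
def tri(rs):
    A=0;b=0
    for o,d in rs:
        P=np.eye(3)-np.outer(d,d);A=A+P;b=b+P@o
    x=np.linalg.solve(A,b); return x,[1000*np.linalg.norm((np.eye(3)-np.outer(d,d))@(x-o)) for o,d in rs]
def atz(r,z): o,d=r; return o+d*(z-o[2])/d[2]
def proj(c,X):
    T=c["world_from_camera"]; p=np.linalg.inv(T)@np.r_[X,1]
    q=cv2.projectPoints(np.array([[p[0],-p[1],-p[2]]]),np.zeros(3),np.zeros(3),c["mtx"],np.array(c["dist_coeffs"]))[0]
    return q.ravel()
E
python3 - <<'E'
from h import *
c=cams()
T=lambda p:ray(c["top"],(180+(p[0]+.5)/3.8-.5,140+(p[1]+.5)/3.8-.5))
S=lambda p:ray(c["scene"],(140+(p[0]+.5)/4.4-.5,145+(p[1]+.5)/4.4-.5))
for n,a,b in [("mk",(118,318),(582,54)),("fk",(656,356),(106,338)),("ek",(395,331),(347,148)),("mpen",(129,78),(706,194)),("fpen",(697,98),(154,430)),("ehole",(401,104),(455,352)),("mpiv",(131,150),(648,222)),("fpiv",(669,178),(137,410)),("epiv",(397,160),(430,310))]:
    x,e=tri([T(a),S(b)]); print(n,x.round(4),np.round(e,1), "top@.13",atz(T(a),.13).round(4),"@.138",atz(T(a),.138).round(4))
E
```

```text
mk [0.5234 0.1143 0.166 ] [0.2 0.2] top@.13 [0.5259 0.1185 0.13  ] @.138 [0.5253 0.1176 0.138 ]
fk [ 0.5161 -0.1246  0.1019] [0.3 0.3] top@.13 [ 0.5147 -0.1189  0.13  ] @.138 [ 0.5143 -0.1174  0.138 ]
ek [ 0.5208 -0.0023  0.1666] [0.2 0.2] top@.13 [ 0.5232 -0.0038  0.13  ] @.138 [ 0.5227 -0.0034  0.138 ]
mpen [0.6243 0.1125 0.1777] [0.1 0.1] top@.13 [0.6341 0.1179 0.13  ] @.138 [0.6324 0.117  0.138 ]
fpen [ 0.6198 -0.1271  0.1841] [0.5 0.5] top@.13 [ 0.6308 -0.1384  0.13  ] @.138 [ 0.6292 -0.1366  0.138 ]
ehole [ 0.6221 -0.0045  0.1441] [0.3 0.3] top@.13 [ 0.6249 -0.0049  0.13  ] @.138 [ 0.6234 -0.0045  0.138 ]
mpiv [0.5987 0.1107 0.1308] [5.3 5.3] top@.13 [0.6012 0.1156 0.13  ] @.138 [0.5999 0.1148 0.138 ]
fpiv [ 0.5897 -0.1248  0.1515] [4. 4.] top@.13 [ 0.5941 -0.1253  0.13  ] @.138 [ 0.5928 -0.1236  0.138 ]
epiv [ 0.5974 -0.0032  0.1417] [0.3 0.3] top@.13 [ 0.5994 -0.0035  0.13  ] @.138 [ 0.5981 -0.0031  0.138 ]
```

Everything agrees with the given geometry: pivots at about 0.13 m, lever radius about 85 mm, and plotter yaw about -0.02. The fine lever reads about -0.34 rad and the marker about +0.44. I'll pinch the fine knob from above, lifting first and then travelling.

```bash
cat >> h.py <<'E'
from plant import env
from scipy.spatial.transform import Rotation as R
def goto(x,y,z,yaw=-0.017):
    o=env.get_obs(); M=R.from_rotvec(o["tool_rot"]).as_matrix()
    s=M.T@(np.array([x,y,z])-o["tcp_pos"])*1000
    yy=M[:,1]; a=np.arctan2(-yy[0],yy[1]); d=(yaw-a+np.pi/2)%np.pi-np.pi/2
    print("shift",s.round(1),"turn",round(-d,3),"t",round(o["time_s"],2))
E
python3 - <<'E'
from h import *
goto(.42,.3,.30)
goto(.30,.50,.31)
goto(.508,-.126,.25)
c=cams();print(atz(ray(c["top"],(15,200)),.2),tri([ray(c["scene"],(441,88)),ray(c["top"],(2,198))]))
E
```

```text
shift [-240.5 -168.2  -69. ] turn -0.449 t 0.25
shift [-43.5 -43.4 -79.1] turn -0.449 t 0.25
shift [-510.4 -509.2  -18.7] turn -0.449 t 0.25
[0.54848049 0.4277291  0.2       ] (array([0.564473  , 0.46272637, 0.21666046]), [np.float64(23.559417636004273), np.float64(23.55941763600413)])
```

carry_out(
  series=[
    [-1, [-20, -20, -25], -0.09],
    [-1, [-47, -47, -40], -0.18],
    [-1, [-75, -75, -40], -0.27],
    [-1, [-103, -103, -40], -0.36],
    [-1, [-131, -131, -40], -0.449],
  ],
  grip_force=30,
)

```text
time_s: 0.77
tcp_pos: [0.3393, 0.3809, 0.2716]
tool_rot: [0.019, 3.141, 0.001]
force: [0.4, 0.3, -0.0]
width: 0.0854
```

```bash
python3 - <<'E'
from h import *
goto(.508,-.126,.25)
E
```

```text
shift [-174.8 -504.8   21.4] turn 0.005 t 0.77
```

carry_out(
  series=[
    [-1, [-13, -37, 0], 0],
    [-1, [-26, -74, 0], 0],
    [-1, [-39, -111, 0], 0],
    [-1, [-52, -148, 0], 0],
    [-1, [-65, -185, 0], 0],
  ],
)

```text
time_s: 1.18
tcp_pos: [0.401, 0.1946, 0.2716]
tool_rot: [0.026, 3.141, 0.001]
force: [1.2, -1.5, 0.1]
width: 0.0855
```

carry_out(
  series=[
    [-1, [-13, -37, 0], 0],
    [-1, [-26, -74, 0], 0],
    [-1, [-39, -111, 0], 0],
    [-1, [-52, -148, 0], 0],
    [-1, [-65, -185, 0], 0],
  ],
)

```text
time_s: 1.6
tcp_pos: [0.4629, 0.0085, 0.2717]
tool_rot: [0.026, 3.14, 0.001]
force: [1.3, -0.1, 0.0]
width: 0.0854
```

carry_out(
  series=[
    [-1, [-13, -37, 0], 0],
    [-1, [-26, -74, 5], 0],
    [-1, [-39, -111, 10], 0],
    [-1, [-45, -134, 21], 0],
    [-1, [-45, -134, 21], 0],
  ],
)

```text
time_s: 2.02
tcp_pos: [0.505, -0.1302, 0.249]
tool_rot: [-0.037, -3.14, 0.004]
force: [0.2, 0.4, -0.9]
width: 0.0857
```

```bash
python3 - <<'E'
from h import *
goto(.516,-.125,.105-.0187)
r=imaging.read_camera("wrist"); cv2.imwrite("pics/w1.png",r["image"][:,:,::-1])
print(r["world_from_camera"])
for X in [(.516,-.1246,.102),(.5234,.1143,.166)]: print(proj(r,X))
c=cams()
a=c["top"]["image"][130:260,170:400,::-1]; cv2.imwrite("pics/t1.png",cv2.resize(a,None,fx=3.4,fy=3.4,interpolation=cv2.INTER_CUBIC))
E
```

```text
shift [-11.1   5.9 162.6] turn -0.007 t 2.02
[[ 0.02394937 -0.94727512 -0.31952508  0.42236207]
 [ 0.99970692  0.02156297  0.01100473 -0.12749688]
 [-0.0035346  -0.31969499  0.94751391  0.39175039]
 [ 0.          0.          0.          1.        ]]
[256.27951434 184.13721047]
[523.80990197 208.47867334]
```

View pics/w1.png

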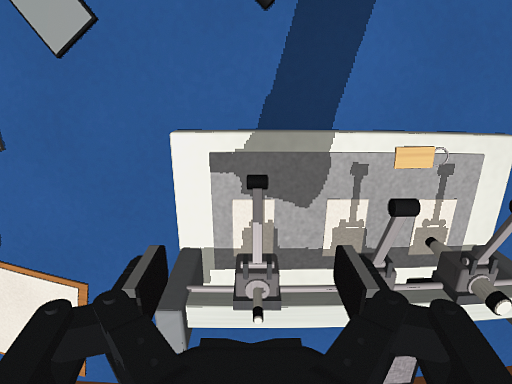

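The knob shows at (257,182) and was predicted at (256,184), so they agree to about 2 mm. It lies midway between the jaws, so I'll descend.

carry_out(
  series=[
    [-1, [-9, 7, 35], 0],
    [-1, [-10, 7, 70], 0],
    [-1, [-10, 7, 105], 0],
    [-1, [-10, 7, 135], 0],
    [-1, [-10, 7, 155], 0],
  ],
)

```text
time_s: 2.58
tcp_pos: [0.5146, -0.115, 0.093]
tool_rot: [-0.021, -3.139, -0.002]
force: [0.3, -0.1, 0.3]
width: 0.0854
```

carry_out(
  series=[
    [-1, [0, 0, 10], 0],
    [-1, [0, 0, 10], 0],
  ],
)

```text
time_s: 2.75
tcp_pos: [0.5146, -0.1158, 0.0838]
tool_rot: [-0.023, -3.138, -0.001]
force: [-0.2, 0.6, 0.6]
width: 0.0856
```

```bash
python3 - <<'E'
from h import *
r=imaging.read_camera("wrist"); cv2.imwrite("pics/w2.png",cv2.resize(r["image"][150:384,100:420,::-1],None,fx=2.4,fy=2.4))
E
```

```text
(no output)
```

View pics/w2.png

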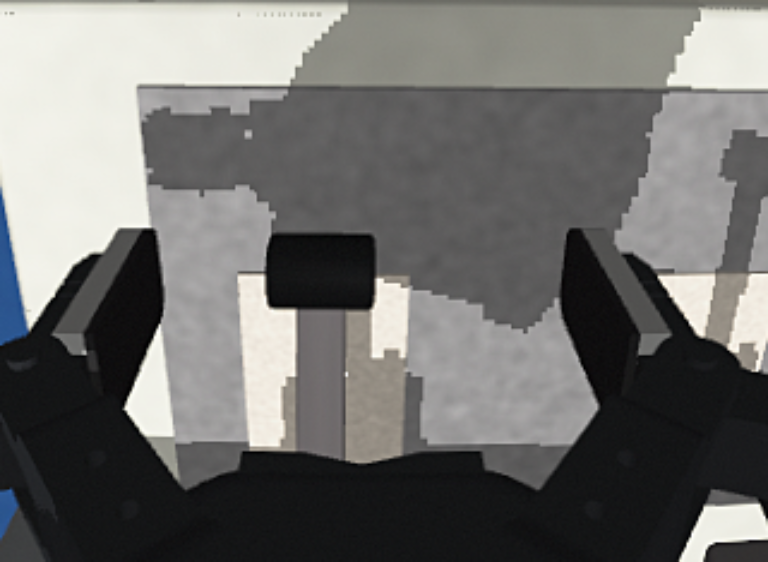

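The knob at crop column 321 sits 8.7 mm to the side of the jaw centre at 362. I'll shift by that and then close.

carry_out(
  series=[
    [-1, [0, -8.5, 0], 0],
    [-1, [0, -8.5, 0], 0],
    [1, [0, -8.5, 0], 0],
    [1, [0, -8.5, 0], 0],
    [1, [0, -8.5, 0], 0],
  ],
)

```text
time_s: 3.22
tcp_pos: [0.5158, -0.126, 0.086]
tool_rot: [0.027, 3.14, 0.0]
force: [-0.3, -0.5, -1.0]
width: 0.0514
```

carry_out(
  series=[
    [1, [0, 0, 0], 0],
    [1, [0, 0, 0], 0],
    [1, [0, 0, 0], 0],
    [1, [0, 0, 0], 0],
    [1, [0, 0, 0], 0],
  ],
)

```text
time_s: 3.63
tcp_pos: [0.5156, -0.1245, 0.0853]
tool_rot: [-0.025, -3.141, -0.003]
force: [0.4, 6.0, 1.5]
width: 0.0213
```

```bash
python3 - <<'E'
from h import *
r=imaging.read_camera("wrist"); cv2.imwrite("pics/w3.png",cv2.resize(r["image"][150:384,100:420,::-1],None,fx=2.4,fy=2.4))
o=env.get_obs();print(o["tcp_pos"],o["force"],o["width"],o["time_s"])
E
```

```text
[ 0.51559922 -0.12446666  0.08527696] [0.71676505 5.25217845 1.28166878] 0.02111386189493084 3.6833
```

View pics/w3.png

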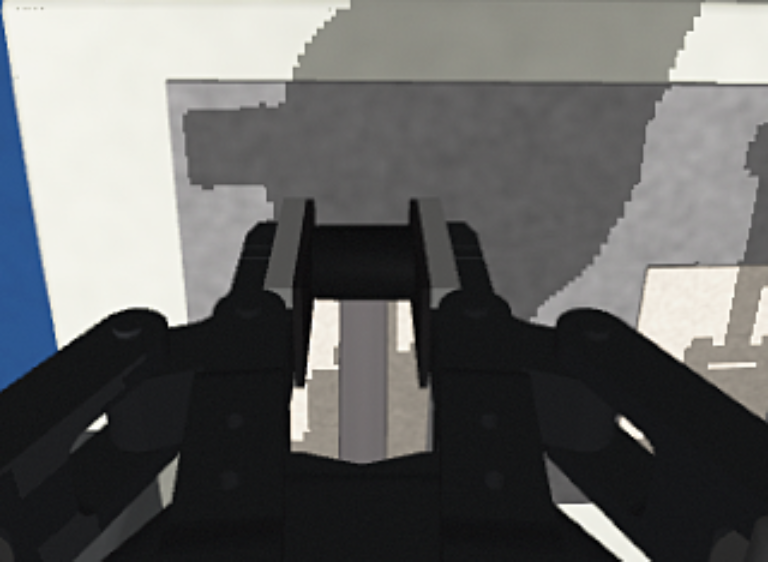

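The knob is pinched with a width of 21 mm, its true size being 22 mm. Now I'll lift it along the arc.

carry_out(
  series=[
    [1, [2, 0, -7], 0],
    [1, [3.6, 0, -14], 0],
    [1, [4.5, 0, -21], 0],
    [1, [4.9, 0, -28], 0],
    [1, [4.6, 0, -35], 0],
  ],
)

```text
time_s: 4.1
tcp_pos: [0.5103, -0.1242, 0.12]
tool_rot: [-0.024, -3.14, -0.003]
force: [1.4, 4.9, -4.7]
width: 0.0211
```

carry_out(
  series=[
    [1, [-1, 0, -8], 0],
    [1, [-2.8, 0, -15], 0],
    [1, [-4.8, 0, -22], 0],
    [1, [-7.5, 0, -28], 0],
    [1, [-7.5, 0, -28], 0],
  ],
)

```text
time_s: 4.52
tcp_pos: [0.5173, -0.1244, 0.1483]
tool_rot: [-0.025, -3.139, -0.003]
force: [-2.9, 5.5, -0.7]
width: 0.0213
```

carry_out(
  series=[
    [1, [-1.5, 0, -3], 0],
    [1, [-2.8, 0, -6], 0],
    [1, [-3.5, 0, -8], 0],
    [1, [-3.5, 0, -10], 0],
    [1, [-3.5, 0, -10], 0],
  ],
)

```text
time_s: 4.93
tcp_pos: [0.5219, -0.1245, 0.158]
tool_rot: [-0.024, -3.141, -0.002]
force: [2.2, 5.5, -3.1]
width: 0.0212
```

carry_out(
  series=[
    [1, [-0.5, 0, -2], 0],
    [1, [-1, 0, -4], 0],
    [1, [-1, 0, -6], 0],
    [1, [-1, 0, -6], 0],
  ],
)

```text
time_s: 5.27
tcp_pos: [0.5232, -0.1244, 0.1627]
tool_rot: [-0.024, -3.141, -0.001]
force: [7.1, 3.8, -16.1]
width: 0.0212
```

```bash
python3 - <<'E'
from h import *
r=imaging.read_camera("wrist"); cv2.imwrite("pics/w4.png",cv2.resize(r["image"][150:384,100:420,::-1],None,fx=2.4,fy=2.4))
c=cams()
cv2.imwrite("pics/s4.png",cv2.resize(c["scene"]["image"][145:275,140:320,::-1],None,fx=4.4,fy=4.4,interpolation=cv2.INTER_CUBIC))
E
```

```text
(no output)
```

View pics/w4.png

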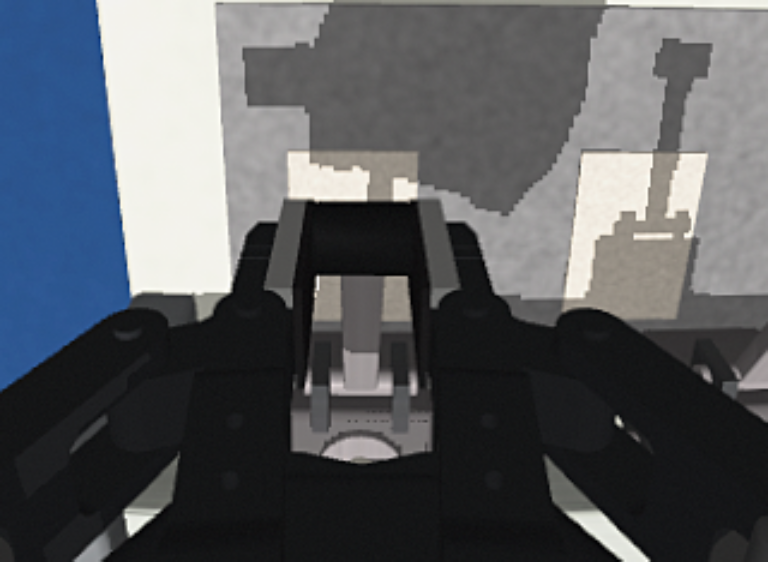

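View pics/s4.png

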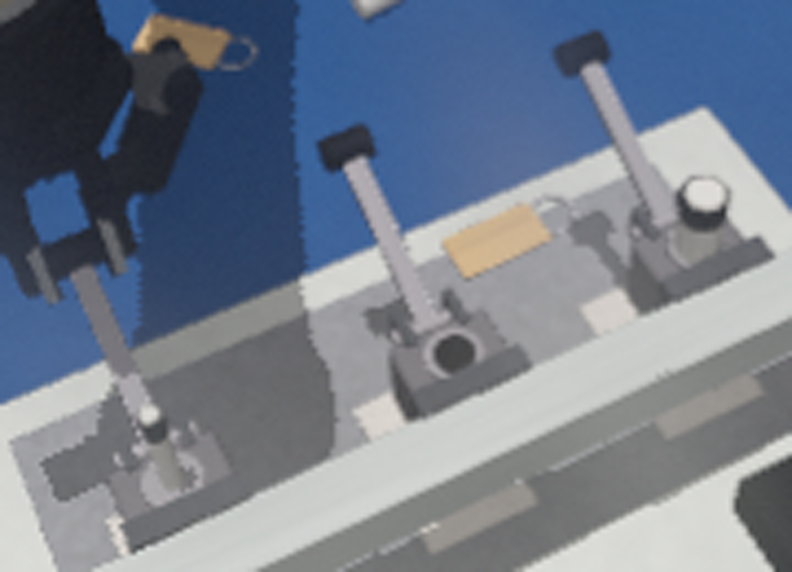

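The force rose from 3 N to 16 N over the last millimetres, so the lever is at its upper stop. I'll release and retreat straight up.

carry_out(
  series=[
    [-1, [0, 0, 0], 0],
    [-1, [0, 0, 0], 0],
    [-1, [0, 0, 0], 0],
    [-1, [0, 0, 0], 0],
    [-1, [0, 0, 0], 0],
  ],
)

```text
time_s: 5.83
tcp_pos: [0.5228, -0.1266, 0.1646]
tool_rot: [0.027, 3.141, -0.0]
force: [-0.2, 0.6, 0.4]
width: 0.0797
```

carry_out(
  series=[
    [-1, [0, 0, -5], 0],
    [-1, [0, 0, -30], 0],
    [-1, [2, 0, -65], 0],
    [-1, [3, 0, -95], 0],
    [-1, [3, 0, -95], 0],
  ],
)

```text
time_s: 6.25
tcp_pos: [0.5223, -0.1273, 0.2656]
tool_rot: [0.028, 3.132, -0.001]
force: [0.2, -0.3, 0.8]
width: 0.0853
```

```bash
python3 - <<'E'
from h import *
c=cams()
r=imaging.read_camera("wrist"); cv2.imwrite("pics/w5.png",r["image"][:,:,::-1])
for a in (.3,.4,.5): print(proj(r,(.597-.085*np.cos(a),-.125,.13+.085*np.sin(a))))
cv2.imwrite("pics/s5.png",cv2.resize(c["scene"]["image"][145:275,140:320,::-1],None,fx=4.4,fy=4.4,interpolation=cv2.INTER_CUBIC))
E
```

```text
[251.5207762  181.07939935]
[251.60545153 187.1245516 ]
[251.70755687 194.23583693]
```

View pics/w5.png

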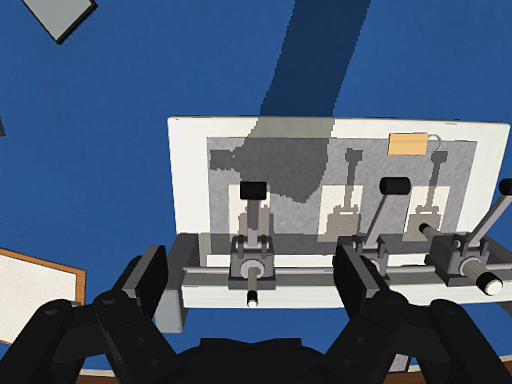

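View pics/s5.png

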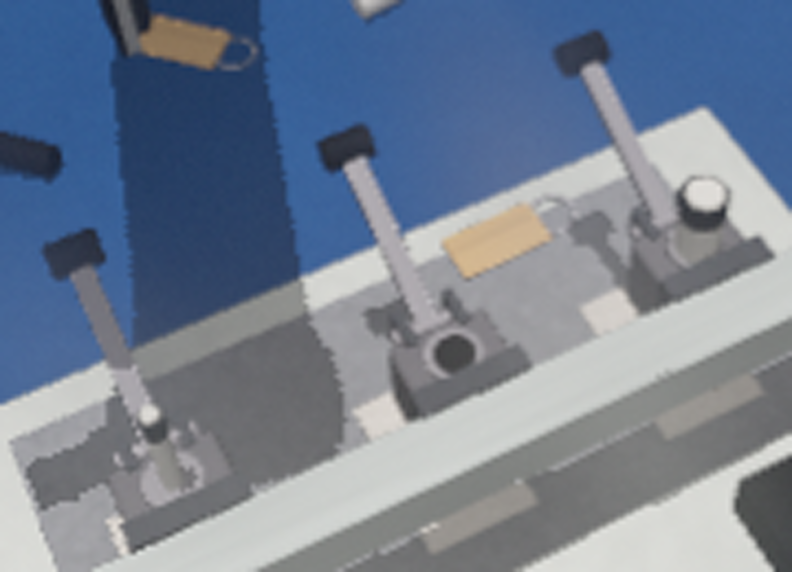

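```bash
python3 - <<'E'
from h import *
c=cams()
cv2.imwrite("pics/t6.png",cv2.resize(c["top"]["image"][140:260,180:390,::-1],None,fx=3.8,fy=3.8,interpolation=cv2.INTER_CUBIC))
for a in (-.4,-.34,.35,.4,.45,.5):
  for P in [(.597,-.125)]:
    q=proj(c["scene"],(P[0]-.085*np.cos(a),P[1],.13+.085*np.sin(a))); t=proj(c["top"],(P[0]-.085*np.cos(a),P[1],.13+.085*np.sin(a)))
    print(a,((q-[140,145])*4.4).round(0),((t-[180,140])*3.8).round(0))
E
```

```text
-0.4 [109. 347.] [654. 350.]
-0.34 [105. 338.] [656. 353.]
0.35 [ 77. 265.] [682. 346.]
0.4 [ 76. 262.] [684. 342.]
0.45 [ 75. 259.] [686. 337.]
0.5 [ 75. 257.] [688. 332.]
```

View pics/t6.png

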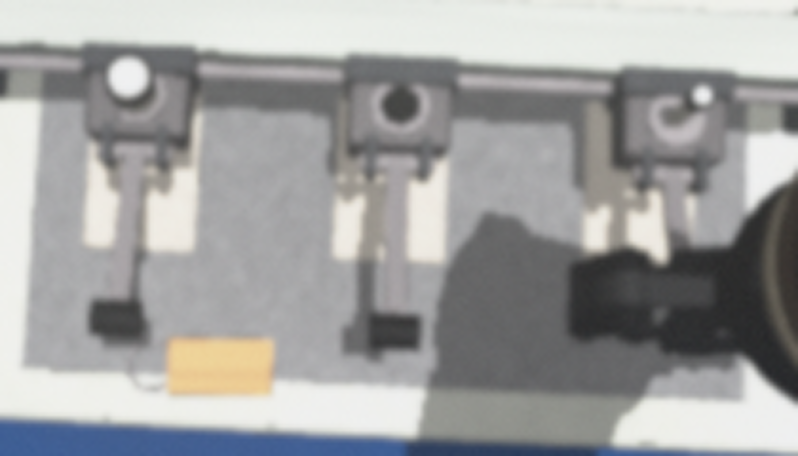

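The scene view puts the knob at (74,253), and the prediction for +0.5 rad is (75,257), so the fine lever is up. Next I'll move over the marker knob with the fingers shut.

carry_out(
  series=[
    [1, [0, 38, 0], 0],
    [1, [0, 76, 0], 0],
    [1, [0, 114, 0], 0],
    [1, [0, 152, 0], 0],
    [1, [0, 190, 0], 0],
  ],
)

```text
time_s: 6.92
tcp_pos: [0.5221, 0.0655, 0.2582]
tool_rot: [-0.027, -3.14, 0.001]
force: [0.7, 0.3, -0.1]
width: 0.0259
```

carry_out(
  series=[
    [1, [0, 30, 0], 0],
    [1, [0, 51, 0], 0],
    [1, [0, 51, 0], 0],
    [1, [0, 51, 0], 0],
  ],
)

```text
time_s: 7.25
tcp_pos: [0.5232, 0.116, 0.2579]
tool_rot: [-0.022, -3.139, 0.002]
force: [-0.8, -0.1, 0.2]
width: 0.0001
```

```bash
python3 - <<'E'
from h import *
r=imaging.read_camera("wrist"); cv2.imwrite("pics/w7.png",r["image"][:,:,::-1])
for X in [(.5234,.1143,.166),]: print(proj(r,X))
o=env.get_obs();print(o["tcp_pos"],o["width"])
goto(.521,.1143,.185)
E
```

```text
[248.20119156 192.30615756]
[0.52339457 0.11441058 0.25819528] -0.00019075860567321692
shift [ 2.3 -0.  73.2] turn 0.001 t 7.3
```

View pics/w7.png

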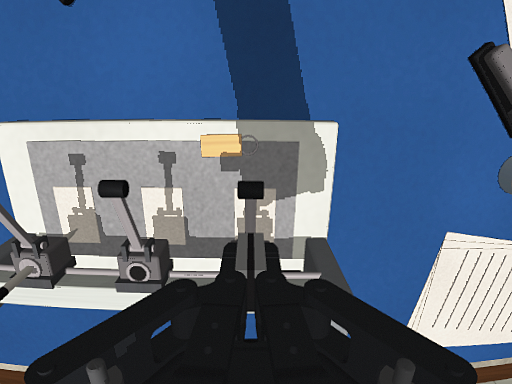

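carry_out(
  series=[
    [1, [2, 1.5, 30], 0],
    [1, [2, 1.5, 60], 0],
    [1, [3, 1.5, 78], 0],
    [1, [4.5, 1.5, 86], 0],
    [1, [6, 1.5, 94], 0],
  ],
)

```text
time_s: 7.72
tcp_pos: [0.5174, 0.1148, 0.1644]
tool_rot: [-0.03, -3.14, 0.002]
force: [0.1, -1.5, 1.9]
width: -0.0
```

carry_out(
  series=[
    [1, [2, 0, 9], 0],
    [1, [3.5, 0, 18], 0],
    [1, [3.5, 0, 26], 0],
    [1, [3.5, 0, 34], 0],
    [1, [2.5, 0, 42], 0],
  ],
)

```text
time_s: 8.13
tcp_pos: [0.5156, 0.1167, 0.1229]
tool_rot: [0.026, 3.141, 0.001]
force: [-0.6, 0.8, 1.4]
width: 0.0001
```

```bash
python3 - <<'E'
from h import *
r=imaging.read_camera("wrist"); cv2.imwrite("pics/w8.png",r["image"][:,:,::-1])
o=env.get_obs();print(o["tcp_pos"],o["force"],o["time_s"])
E
```

```text
[0.51516826 0.11653939 0.12146939] [-0.31521475 -1.06327898 -0.88368382] 8.1833
```

View pics/w8.png

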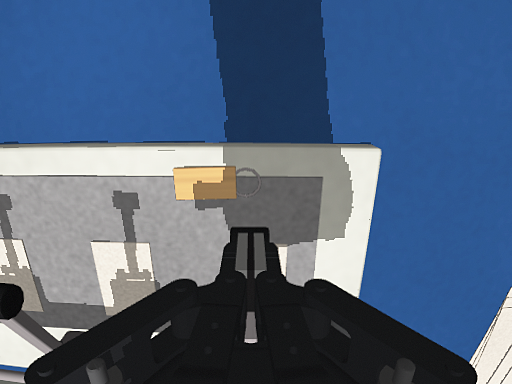

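carry_out(
  series=[
    [1, [-2, 0, 7], 0],
    [1, [-4, 0, 13], 0],
    [1, [-6, 0, 19], 0],
    [1, [-8, 0, 24], 0],
    [1, [-8, 0, 24], 0],
  ],
)

```text
time_s: 8.6
tcp_pos: [0.5235, 0.1163, 0.0982]
tool_rot: [-0.026, -3.141, 0.001]
force: [-0.5, -0.1, 0.1]
width: 0.0002
```

carry_out(
  series=[
    [1, [-1, 0, 2], 0],
    [1, [-1, 0, 4], 0],
    [1, [-1, 0, 6], 0],
    [1, [-1, 0, 6], 0],
  ],
)

```text
time_s: 8.93
tcp_pos: [0.5248, 0.1164, 0.096]
tool_rot: [0.027, 3.141, 0.002]
force: [-10.9, -2.2, 28.5]
width: -0.0001
```

There is 28 N at z = 0.096, and the lower stop was predicted at 0.097. I'll retreat and look.

carry_out(
  series=[
    [1, [0, 0, -15], 0],
    [1, [3, 0, -50], 0],
    [1, [10, 0, -90], 0],
    [1, [40, 0, -120], 0],
    [1, [80, 0, -120], 0],
  ],
)

```text
time_s: 9.35
tcp_pos: [0.4488, 0.1183, 0.2188]
tool_rot: [0.03, 3.131, 0.006]
force: [0.0, 0.9, -0.0]
width: -0.0
```

carry_out(
  series=[
    [1, [38, 0, -10], 0],
    [1, [76, 0, -20], 0],
    [1, [76, 0, -20], 0],
    [1, [76, 0, -20], 0],
  ],
)

```text
time_s: 9.68
tcp_pos: [0.3676, 0.1194, 0.2345]
tool_rot: [0.024, 3.139, 0.004]
force: [0.8, 0.9, 0.3]
width: -0.0
```

```bash
python3 - <<'E'
from h import *
c=cams()
cv2.imwrite("pics/t9.png",cv2.resize(c["top"]["image"][140:260,180:390,::-1],None,fx=3.8,fy=3.8,interpolation=cv2.INTER_CUBIC))
cv2.imwrite("pics/s9.png",cv2.resize(c["scene"]["image"][145:275,140:320,::-1],None,fx=4.4,fy=4.4,interpolation=cv2.INTER_CUBIC))
for P in [(.5985,.1145),(.597,-.125)]:
  for a in (-.5,-.4,.4,.5):
    X=(P[0]-.085*np.cos(a),P[1],.13+.085*np.sin(a))
    q=proj(c["scene"],X); t=proj(c["top"],X)
    print(a,((q-[140,145])*4.4).round(0),((t-[180,140])*3.8).round(0))
o=env.get_obs();print(o["tcp_pos"],o["force"],o["time_s"])
E
```

```text
-0.5 [575. 159.] [134. 327.]
-0.4 [572. 144.] [132. 334.]
0.4 [577.  52.] [117. 325.]
0.5 [582.  46.] [115. 315.]
-0.5 [115. 362.] [651. 342.]
-0.4 [109. 347.] [654. 350.]
0.4 [ 76. 262.] [684. 342.]
0.5 [ 75. 257.] [688. 332.]
[0.36920673 0.11920945 0.23377907] [-0.71945853  0.29729812 -0.02450069] 9.7833
```

View pics/s9.png

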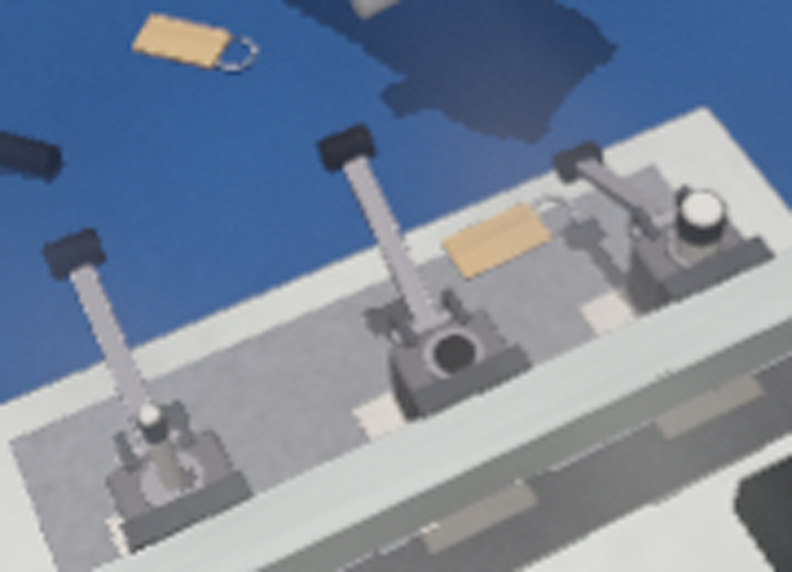

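View pics/t9.png

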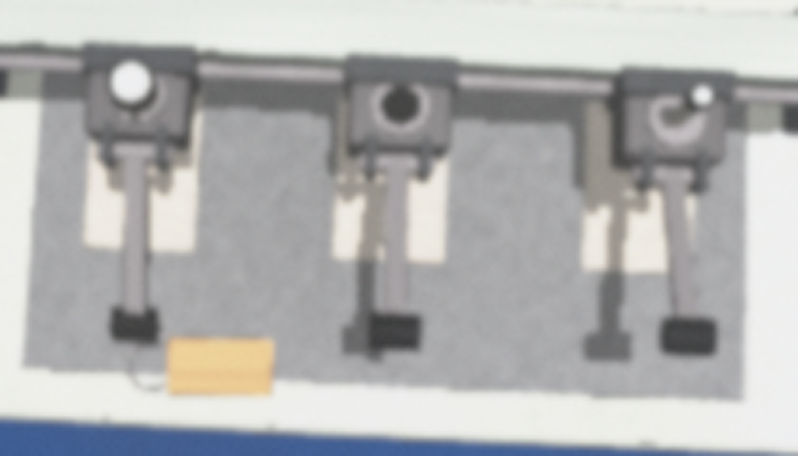

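```bash
python3 - <<'E'
from h import *
c=cams()
T=lambda p:ray(c["top"],(180+(p[0]+.5)/3.8-.5,140+(p[1]+.5)/3.8-.5))
S=lambda p:ray(c["scene"],(140+(p[0]+.5)/4.4-.5,145+(p[1]+.5)/4.4-.5))
for n,a,b in [("m",(134,326),(579,162)),("f",(689,337),(75,254)),("f0",(656,356),(106,338)),("e",(395,331),(347,148))]:
    print(n,*tri([T(a),S(b)]))
r=imaging.read_camera("top")["image"][215:245,340:380,::-1]; s=imaging.read_camera("scene")["image"][190:215,140:175,::-1]
cv2.imwrite("pics/tk.png",cv2.resize(r,None,fx=16,fy=16,interpolation=0)); cv2.imwrite("pics/sk.png",cv2.resize(s,None,fx=16,fy=16,interpolation=0))
E
```

```text
m [0.52499563 0.11518801 0.08927418] [np.float64(0.1928309265928546), np.float64(0.19283092659286022)]
f [ 0.52067325 -0.12470136  0.17205158] [np.float64(0.0013021995218476141), np.float64(0.0013021995218253962)]
f0 [ 0.51608023 -0.12463935  0.10194334] [np.float64(0.2892718741783293), np.float64(0.28927187417833516)]
e [ 0.52082429 -0.00234062  0.1665571 ] [np.float64(0.22743057095956193), np.float64(0.22743057095956287)]
```

Triangulated knob heights are 0.0893 m for the marker (0.0892 at its lower stop) and 0.1721 m for the fine pen (0.1708 at its upper stop). Both are at their stops and the arm is clear, so I'm handing in.

```bash
python3 -c "
from plant import order
print(order.sign_off())"
```

```text
the job is handed in; nothing more can be done
None
```

The plotter is changed over from the fine pen to the marker, and I handed the job in at about 10 s of the 50 s allowed; no verdict is reported. I pinched the fine pen's knob, lifted its lever along its arc to the upper stop and let go. Then I pushed the marker's lever down to its lower stop with the fingers shut and backed the arm away.

**Fine lever:** the force rose to about 16 N at the upper stop. Afterwards the knob measured 172.1 mm high, against 170.8 mm expected.

**Marker lever:** the force rose to about 28 N at the lower stop. Afterwards the knob measured 89.3 mm high, against 89.2 mm expected.

**At hand-in:** the gripper was touching nothing, at about (0.37, 0.12, 0.23) m with the force near zero.

**Small disagreement:** read alone, the fine knob's row in the top picture suggested about 0.45 to 0.48 rad. The scene camera, the two-camera height and the force all put it at the +0.5 stop, within the 2 mm calibration.

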